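Report the dropper bottle at the key station

ROBOT

A 7-joint arm with a two-finger parallel gripper is mounted at the origin on a cart in front of the work surface, level with it; the furniture and walls round the work are solid. World frame = base frame: x ahead of the robot, y to its left, z up, the work surface at z = 0. Lengths are in mm, angles in rad, forces in N, time in s.
With the tool pointing down it reaches from about 400 to 875 mm from the base axis. Payload 4.4 kg.
Tool frame: the origin (TCP) lies between the finger pads, 19 mm behind the fingertips; this is the grasp point; z points along the fingers, y is the line along which they close (so a half turn about z gives the same grasp; the last joint's range is limited). The gripper opens to 85 mm and grips with 20 to 120 N. Pads are 22 mm wide; open, the fingers measure 114 mm over their backs; the gripper's body (76 mm by 85 mm) begins 54 mm behind the grasp point. The pads swing forward as they close: fully open they stand 13 mm farther back than shut.
Start: joints at [-1.352, 0.628, 0.038, 1.517, -0.027, 0.996, -0.02], TCP at [182.604, 623.838, 250.013] pointing down, gripper open.
Joint ranges: [-3.06, 3.06], [-0.37, 2.12], [-1.25, 1.32], [0.18, 2.47], [-1.1, 4.24], [0.23, 1.98], [-2.94, 2.94]. Speed limits (rad/s): [2.57, 2.57, 3.14, 3.14, 3.14, 3.14, 3.14].

INTERFACE

Orientations are given as [roll, pitch, yaw] about the fixed x, y, z axes, in that order (R = Rz(yaw) Ry(pitch) Rx(roll)).
In Python, from cell import ctrl gives the robot as it stands.
- The arm moves only by the tool carry_out, never from a script. Its argument "deltas" is one flat list of numbers, 7 for each row, row after row: the turn, a rotation vector about the tool's x, y, z in degrees, then the shift along the tool's x, y, z in m, then the closure, from -1 (fully open) to 1 (shut). In form: [wx, wy, wz, dx, dy, dz, claw, wx, wy, wz, dx, dy, dz, claw, ...]. A call has 1 to 12 rows; each row shifts and turns the commanded pose from where the row before left it, along the tool's axes as they then stand; what a row does not reach is not made up. A row lasts 1/8 s, in which the tool goes at most 62.5 mm and 10.7 degrees, less where a joint would pass 70% of its speed; a pose out of reach is approached as far as the arm can. A call with a gripper value outside its range is refused whole. The fingers move at their own pace and stop on an object; the grip force is fixed at half the most. Time passes only in rows, so rows that do not move let the fingers close. It gives the time, the measured TCP pose, the force, the opening and the grip force at its end, in the units of the state.
- ctrl.read_state(): the state, without advancing time (a new reading comes with each control period).
- ctrl.get_image(name): name is "scene" or "top"; returns the picture (400x640x3 uint8, red, green, blue); there is no depth.
- ctrl.calibration(name): a dict with "mtx" (3x3 intrinsics, pixels), "distortion" ([k1, k2, p1, p2, k3] as OpenCV has them; the pictures are not rectified), "R" (3x3) and "t" (3): a world point X has camera coordinates R X + t. Camera axes: x right, y down, z forward; pixel columns grow to the right and rows downward; lengths in mm; the calibration is good to about 2 mm. A picture is of the moment at which its call begins. calibration takes no time and is no camera call.
- ctrl.finish_job(): hands the job in; it is judged then, once.
The state is a dict: "clock": time; "qpos": joint angles; "qd": joint speeds; "tau": joint torques, N m; "eef_pos": TCP position; "tool_rot": TCP orientation; "force": force on the tool from outside, world axes, zero at the start; "torque": the same for the moment, N m; "width": finger opening in mm; "gripper_force": force on a finger pad.
Only numpy, scipy, OpenCV 4.12 (cv2) and the standard library are available. Lean on these libraries where they do the work, as an engineer would, in place of code of your own. Each camera call takes 0.05 s, during which the arm holds its last target. There are 200 camera calls.

TASK

The tall dropper bottle with the slender rubber bulb is running low: report it by pressing the round key straight in front of it right down with the fingertips and letting it come up again, then press the wide enter bar along the front edge right down and let it go. Press gently, leave the other two round keys alone, and do not touch or pick up the bottles or anything else on the worktop. Finish with the hand withdrawn at least 10 cm clear of the keys.

Things in the scene. Friction and masses are not known exactly. Their poses are not given: they have to be found in the camera images.
- station: White plastic key station fixed to the worktop, 165 x 230 mm. Origin: centre of its underside; z up, x from keys to bottles, y left. Front (x -82 to 12 mm): flat console 30 mm high, with the keys. Back: deck 12 mm high, three bays (centres x 53, y 70, 0, -70 mm) parted by ridges 26 mm high (above the worktop). One bottle stands in each bay, straight behind its own key.
- key_left_top (a point): Centre of the top of the left key: a round grey spring key 26 mm across in a low black housing on the console, at x -18, y +70 mm of the station; its top is 54 mm above the worktop. The point moves down with the key.
- key_left (a joint): Travel of the left key in m: 0 up, 0.008 fully down. A spring (about 4 N when fully down) brings it up again when released.
- key_middle_top (a point): Centre of the top of the middle key: a round grey spring key 26 mm across in a low black housing on the console, at x -18, y 0 mm of the station; its top is 54 mm above the worktop. The point moves down with the key.
- key_middle (a joint): Travel of the middle key in m: 0 up, 0.008 fully down. A spring (about 4 N when fully down) brings it up again when released.
- key_right_top (a point): Centre of the top of the right key: a round grey spring key 26 mm across in a low black housing on the console, at x -18, y -70 mm of the station; its top is 54 mm above the worktop. The point moves down with the key.
- key_right (a joint): Travel of the right key in m: 0 up, 0.008 fully down. A spring (about 4 N when fully down) brings it up again when released.
- bar_top (a point): Centre of the top of the enter bar: one wide grey spring bar, 24 x 110 mm, long side along the station's y, along the front edge of the console at x -63, y 0 mm; its top is 46 mm above the worktop. The point moves down with the bar.
- bar (a joint): Travel of the enter bar in m: 0 up, 0.008 fully down. A spring (about 4 N when fully down) brings it up again when released.
- drop_bottle: The dropper bottle: 33 mm wide body, slender pointed rubber bulb on top, 102 mm tall, the tallest of the three bottles; stands loose in one of the bays, in any of the three. Origin: centre of its underside.
- dropper_a: Bottle with a wide flat screw cap, 29 mm wide, 70 mm tall, loose in another bay. Origin: centre of its underside.
- dropper_b: Bottle with a wide flat screw cap, 27 mm wide, 66 mm tall, loose in another bay. Origin: centre of its underside.
- slide_box: Loose blue box for microscope slides, 63 x 86 mm, 31 mm high, lying on the worktop to the left of the station; a bystander. Origin: centre of its underside.
- tape_roll: Loose roll of tape, 96 mm across, 25 mm high, lying on the worktop to the right of the station; a bystander. Origin: centre of its underside.
Mind the look-alikes: they are no part of the job. What is shaped like the dropper_a but purple or yellow is not meant.

How it is judged:
By the outcome, as a careful person would: the job done as asked, in the order asked, and still so for the second after the job is handed in, with the robot touching nothing.
It also fails if it takes over 38 s, if anything falls off the work surface, if the arm or the gripper's body presses on something with over 40 N, if the wrist force passes 120 N, or if a joint passes its speed limit or range.

## Working session

There is one attempt and no reset: what is moved stays moved. The work goes in short steps, Python scripts to look and compute and a tool call to move; the robot and the scene stay as the last step left them, time stands still between calls to the robot, and variables do not carry over. Pictures are saved under pics/ and viewed, at most 10 in all, crops included, and the job is handed in when it is done.

Besides the shell and the picture viewer there is one more tool, called after "Call:" by a JSON object that holds its "fn" and its "kwargs", one argument or row to a line. carry_out: Moves the arm, as the interface text tells. Its arguments: {"type":"object","properties":{"deltas":{"type":"array"}},"required":["deltas"]}

```bash
mkdir -p pics
python3 - <<'E'
from cell import ctrl
import cv2
for n in("scene","top"):
    cv2.imwrite(f"pics/{n}0.png",ctrl.get_image(n)[:,:,::-1]); c=ctrl.calibration(n); print(n,c)
s=ctrl.read_state(); print(s["eef_pos"],s["tool_rot"],s["clock"],s["width"],s["qpos"])
E
```

```text
scene {'mtx': array([[367.29573443,   0.        , 314.96281584],
       [  0.        , 367.29573443, 195.28978477],
       [  0.        ,   0.        ,   1.        ]]), 'distortion': array([0.001067, 0.      , 0.      , 0.      , 0.      ]), 'R': array([[ 0.87010639, -0.49270837, -0.01238254],
       [-0.35331278, -0.60602792, -0.7126712 ],
       [ 0.3436349 ,  0.62447468, -0.70138893]]), 't': array([-480.00599072,  228.14143515,  841.54848077])}
top {'mtx': array([[386.19535308,   0.        , 316.96263012],
       [  0.        , 386.19535308, 204.50573273],
       [  0.        ,   0.        ,   1.        ]]), 'distortion': array([-0.01342769,  0.        ,  0.        ,  0.        ,  0.        ]), 'R': array([[-0.11298742, -0.99357378, -0.00670773],
       [-0.9652393 ,  0.11136162, -0.23645653],
       [ 0.235684  , -0.02024205, -0.97161891]]), 't': array([  36.34395706,  569.20505116, 1115.34287165])}
[182.4333566  623.30675311 249.16753929] [-3.13983402e+00  8.83122113e-06  2.85685199e+00] 0.1 85.24628467638539 [-1.35179249  0.62926671  0.03841335  1.51828189 -0.02699007  0.99631967
 -0.01996734]
```

View pics/scene0.png

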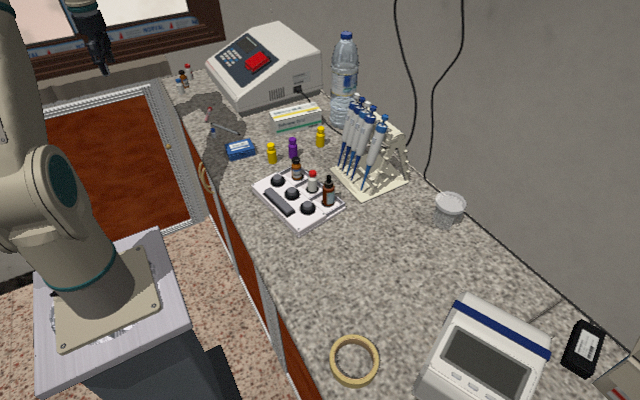

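View pics/top0.png

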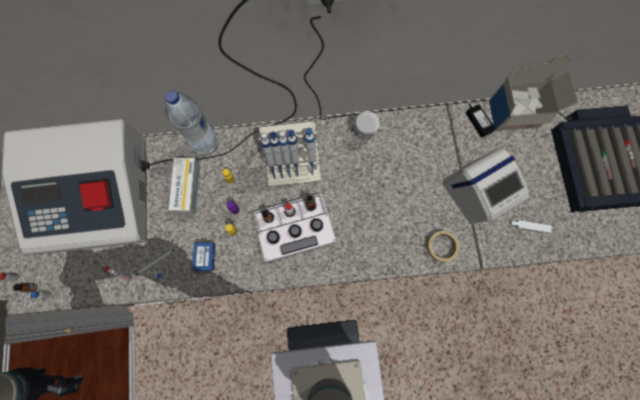

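Both views show the station (scene ~(298,195), top ~(293,228)) with the bar nearest the robot. I'll enlarge both to tell the bottles apart.

Run:
```python
import cv2,numpy as np
a=cv2.imread("pics/scene0.png")[145:240,240:360]; b=cv2.imread("pics/top0.png")[185:265,245:345]
cv2.imwrite("pics/c1.png",cv2.resize(a,None,fx=6,fy=6,interpolation=2)); cv2.imwrite("pics/c2.png",cv2.resize(b,None,fx=7,fy=7,interpolation=2))
```

```text
(no output)
```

View pics/c1.png

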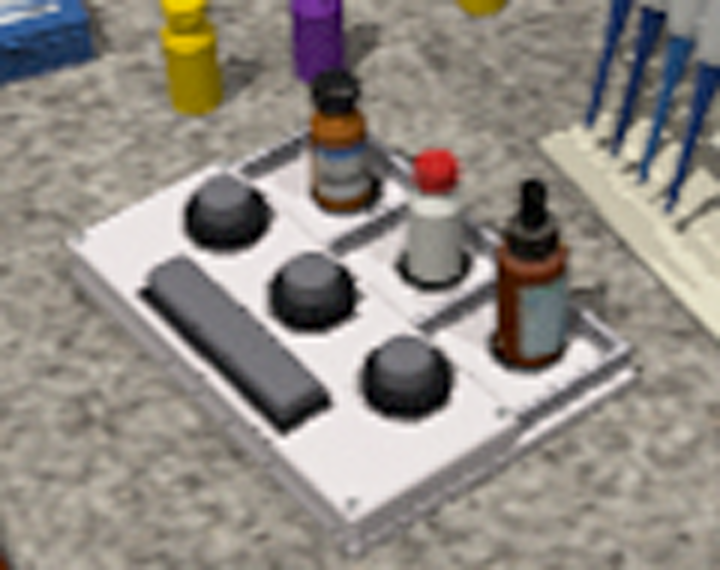

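View pics/c2.png

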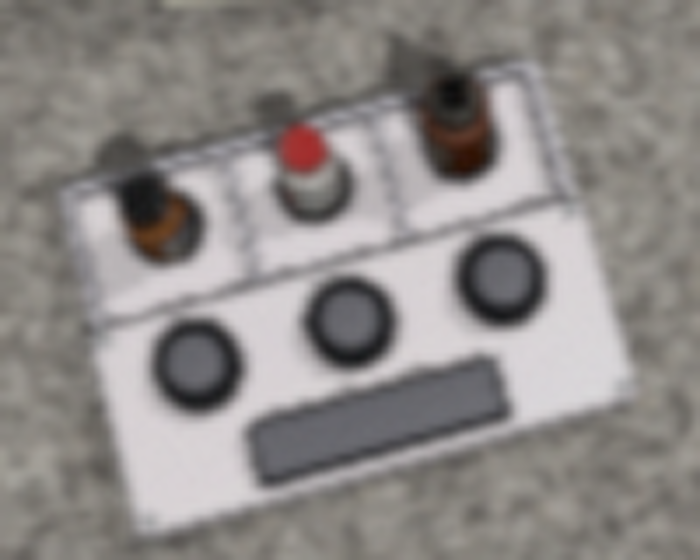

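The slender-bulb bottle is at the station's right (c1 (530,270), c2 (457,130)), so the right key is the one to press: c1 (407,360), c2 (502,277). Next I'll segment the key tops and triangulate them.

```bash
cat > h.py <<'E'
import cv2,numpy as np
from cell import ctrl
def blob(name,seed,lo,hi):
    """centroid of the grey top (grey in lo..hi) around seed, by flooding a mask of the 8x enlarged picture"""
    x0,y0=int(seed[0])-20,int(seed[1])-20
    g=cv2.resize(cv2.imread(f"pics/{name}0.png",0)[y0:y0+40,x0:x0+40],None,fx=8,fy=8,interpolation=cv2.INTER_LINEAR)
    m=((g>=lo)&(g<=hi)).astype(np.uint8); m=cv2.morphologyEx(m,cv2.MORPH_OPEN,np.ones((9,9),np.uint8))
    n,l,st,c=cv2.connectedComponentsWithStats(m)
    p=(np.array(seed)-[x0,y0])*8; k=l[int(p[1]),int(p[0])]
    return (c[k]+.5)/8-.5+[x0,y0], st[k]/8, g[int(p[1]),int(p[0])]
def ray(name,px):
    c=ctrl.calibration(name); u=cv2.undistortPoints(np.array([[px]],float),c["mtx"],np.array(c["distortion"]))[0,0]
    R,t=np.array(c["R"]),np.array(c["t"]); return -R.T@t, R.T@np.array([u[0],u[1],1.])
def plane(name,px,z):
    o,d=ray(name,px); return o+d*(z-o[2])/d[2]
def tri(p1,p2):
    (a,u),(b,v)=ray("top",p1),ray("scene",p2); s=np.linalg.lstsq(np.c_[u,-v],b-a,rcond=None)[0]
    P,Q=a+u*s[0],b+v*s[1]; return (P+Q)/2,np.linalg.norm(P-Q)
E
python3 - <<'E'
from h import *
T=dict(L=(197,362,54),M=(350,320,54),R=(502,277,54),B=(380,420,46))
S=dict(L=(227,195),M=(313,272),R=(407,357),B=(235,340))
for k in T:
    t,st,g=blob("top",(T[k][0]/7+245,T[k][1]/7+185),70,140)
    s,ss,gs=blob("scene",(S[k][0]/6+240,S[k][1]/6+145),88,150)
    print(k,t.round(2),st[2:],g,s.round(2),ss[2:],gs,plane("top",t,T[k][2]).round(1),plane("scene",s,T[k][2]).round(1),*tri(t,s))
E
```

```text
L [272.33 236.34] [  8.125   7.75  404.5  ] 103 [276.71 176.6 ] [  8.5     5.875 287.625] 118 [489.6 117.3  54. ] [491.9 113.8  54. ] [491.65110772 117.3329001   50.80996979] 3.1365669241964373
M [294.54 230.1 ] [  7.875   7.75  398.125] 104 [291.22 189.63] [  8.75    6.    327.625] 117 [501.   48.2  54. ] [503.3  45.1  54. ] [502.98613539  47.94862017  51.18136711] 2.966042281112004
R [316.83 223.74] [  9.125   8.5   432.25 ] 104 [307.01 203.75] [  8.375   6.625 366.75 ] 118 [512.9 -21.7  54. ] [514.9 -23.9  54. ] [514.47080065 -22.07359223  52.02829801] 2.4802117665946413
B [298.37 244.77] [  37.875   19.    3120.375] 105 [278.44 199.67] [  28.375   24.75  1908.   ] 116 [456.   41.5  46. ] [459.2  35.2  46. ] [459.12607491  41.20409247  39.83648271] 4.521122468540598
```

Call:
{"fn": "carry_out", "kwargs": {
  "deltas": [0, 0, -8.6, 0, 0, 0, 1, 0, 0, -8.6, 0, 0, 0, 1, 0, 0, -8.6, 0, 0, 0, 1, 0, 0, 0, -0.017, -0.053, 0, 1, 0, 0, 0, -0.017, -0.053, 0, 1, 0, 0, 0, -0.017, -0.053, 0, 1, 0, 0, 0, -0.017, -0.053, 0, 1, 0, 0, 0, -0.017, -0.053, 0, 1, 0, 0, 0, -0.017, -0.053, 0, 1, 0, 0, 0, -0.017, -0.053, 0, 1, 0, 0, 0, -0.017, -0.053, 0, 1, 0, 0, 0, -0.017, -0.053, 0, 1]
}}

```text
clock: 1.6
eef_pos: [412.6, 176.9, 250.0]
tool_rot: [3.142, 0.0, -2.976]
force: [1.0, 0.2, 0.1]
width: 0.2
gripper_force: 0.0
```

Call:
{"fn": "carry_out", "kwargs": {
  "deltas": [0, 0, 0, -0.0166, -0.0533, 0, 1, 0, 0, 0, -0.0166, -0.0533, 0, 1, 0, 0, 0, -0.0166, -0.0533, 0, 1, 0, 0, 0, -0.0166, -0.0533, 0, 1, 0, 0, 0, 0, 0, 0.04, 1, 0, 0, 0, 0, 0, 0.04, 1, 0, 0, 0, 0, 0, 0.04, 1, 0, 0, 0, 0, 0, 0.02, 1, 0, 0, 0, 0, 0, 0, 1, 0, 0, 0, 0, 0, 0, 1]
}}

```text
clock: 2.85
eef_pos: [513.2, -20.8, 110.6]
tool_rot: [-3.141, 0.001, -2.976]
force: [0.1, 0.2, 0.5]
width: 0.1
gripper_force: 0.0
```

Run:
```python
from cell import ctrl
import cv2,numpy as np
a=ctrl.get_image("scene")[150:230,260:360,::-1]; b=ctrl.get_image("top")[185:265,270:370,::-1]
cv2.imwrite("pics/d.png",np.hstack([cv2.resize(i,(400,320),interpolation=2) for i in(a,b)]))
s=ctrl.read_state();print(s["eef_pos"],s["force"],s["qpos"])
```

```text
[513.50139059 -20.80681821 111.05310499] [0.06124598 0.40676482 1.10747401] [-0.00800447  0.6479115  -0.00909781  2.01775331  0.01207955  0.47387652
  1.71021701]
```

View pics/d.png

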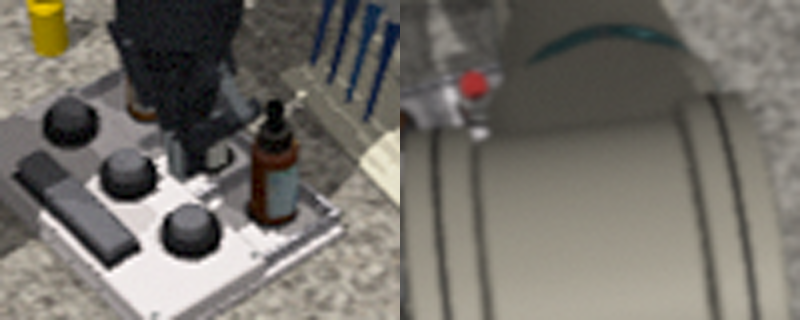

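The left half shows the shut fingertips at crop (185,165), which is full-frame (306,191). That is right above the right key (crop (190,225)) and agrees with the projection. Now I'll press slowly.

Call:
{"fn": "carry_out", "kwargs": {
  "deltas": [0, 0, 0, 0, -0.0015, 0.015, 1, 0, 0, 0, 0, 0, 0.015, 1, 0, 0, 0, 0, 0, 0.004, 1, 0, 0, 0, 0, 0, 0.003, 1, 0, 0, 0, 0, 0, 0.002, 1, 0, 0, 0, 0, 0, 0.002, 1, 0, 0, 0, 0, 0, 0, 1, 0, 0, 0, 0, 0, 0, 1]
}}

```text
clock: 3.95
eef_pos: [512.8, -22.3, 69.2]
tool_rot: [3.142, -0.0, -2.976]
force: [-2.3, 0.2, 1.4]
width: -0.5
gripper_force: 1.1
```

Call:
{"fn": "carry_out", "kwargs": {
  "deltas": [0, 0, 0, 0, 0, 0.002, 1, 0, 0, 0, 0, 0, 0.0015, 1, 0, 0, 0, 0, 0, 0, 1, 0, 0, 0, 0, 0, 0, 1]
}}

```text
clock: 4.45
eef_pos: [513.0, -22.3, 65.5]
tool_rot: [3.142, 0.0, -2.976]
force: [-1.8, -1.4, 2.9]
width: 0.2
gripper_force: 1.8
```

Call:
{"fn": "carry_out", "kwargs": {
  "deltas": [0, 0, 0, 0, 0, 0.001, 1, 0, 0, 0, 0, 0, 0, 1, 0, 0, 0, 0, 0, 0, 1]
}}

```text
clock: 4.82
eef_pos: [513.0, -22.3, 64.8]
tool_rot: [-3.142, 0.0, -2.976]
force: [-1.4, 0.1, 6.7]
width: 0.2
gripper_force: 3.2
```

Call:
{"fn": "carry_out", "kwargs": {
  "deltas": [0, 0, 0, 0, 0, 0.001, 1, 0, 0, 0, 0, 0, 0, 1, 0, 0, 0, 0, 0, 0, 1]
}}

```text
clock: 5.2
eef_pos: [513.1, -22.3, 64.6]
tool_rot: [-3.141, 0.001, -2.976]
force: [-3.5, -0.8, 15.8]
width: -0.1
gripper_force: 7.5
```

The key has bottomed: the force rises with no further travel. Next I'll release it, cross over to the bar, then descend.

Call:
{"fn": "carry_out", "kwargs": {
  "deltas": [0, 0, 0, 0, 0, -0.01, 1, 0, 0, 0, 0, 0, -0.025, 1, 0, 0, 0, 0, 0, -0.025, 1, 0, 0, 0, 0.015, 0.023, 0, 1, 0, 0, 0, 0.015, 0.023, 0, 1, 0, 0, 0, 0.015, 0.024, 0, 1, 0, 0, 0, 0, 0, 0, 1, 0, 0, 0, 0, 0, 0.025, 1, 0, 0, 0, 0, 0, 0.02, 1, 0, 0, 0, 0, 0, 0.005, 1, 0, 0, 0, 0, 0, 0, 1, 0, 0, 0, 0, 0, 0, 1]
}}

```text
clock: 6.7
eef_pos: [457.7, 39.2, 74.1]
tool_rot: [-3.141, 0.001, -2.976]
force: [-0.1, 0.1, 0.2]
width: -0.2
gripper_force: 0.0
```

Run:
```python
from cell import ctrl
import cv2
cv2.imwrite("pics/e.png",cv2.resize(ctrl.get_image("scene")[150:230,240:340,::-1],None,fx=5,fy=5,interpolation=2))
s=ctrl.read_state();print(s["eef_pos"],s["force"],s["clock"])
```

```text
[457.64917396  39.30144461  74.11066051] [-0.62446556  0.02631132 -0.00259139] 6.75
```

View pics/e.png

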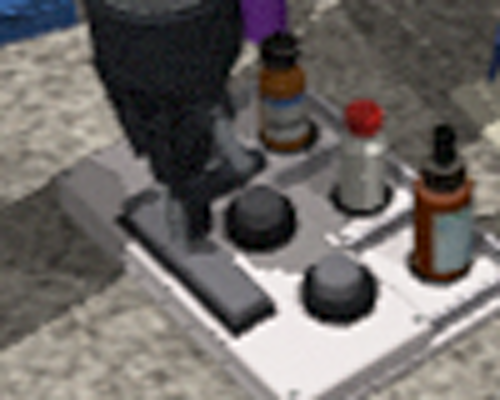

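The fingertips (crop (185,245)) are over the bar's middle, and the right key (340,285) is up again. Now I'll press the bar.

Call:
{"fn": "carry_out", "kwargs": {
  "deltas": [0, 0, 0, 0, 0, 0.005, 1, 0, 0, 0, 0, 0, 0.004, 1, 0, 0, 0, 0, 0, 0.003, 1, 0, 0, 0, 0, 0, 0.002, 1, 0, 0, 0, 0, 0, 0.002, 1, 0, 0, 0, 0, 0, 0, 1, 0, 0, 0, 0, 0, 0, 1]
}}

```text
clock: 7.62
eef_pos: [457.2, 39.4, 57.6]
tool_rot: [3.142, 0.0, -2.976]
force: [0.0, 0.5, 4.1]
width: 0.3
gripper_force: 1.6
```

Call:
{"fn": "carry_out", "kwargs": {
  "deltas": [0, 0, 0, 0, 0, 0.001, 1, 0, 0, 0, 0, 0, 0, 1, 0, 0, 0, 0, 0, 0, 1]
}}

```text
clock: 8.0
eef_pos: [457.2, 39.4, 56.7]
tool_rot: [3.142, 0.0, -2.976]
force: [0.1, 0.3, 5.8]
width: -0.3
gripper_force: 3.0
```

Call:
{"fn": "carry_out", "kwargs": {
  "deltas": [0, 0, 0, 0, 0, 0.001, 1, 0, 0, 0, 0, 0, 0, 1, 0, 0, 0, 0, 0, 0, 1]
}}

```text
clock: 8.38
eef_pos: [457.2, 39.4, 56.5]
tool_rot: [-3.142, 0.001, -2.976]
force: [-1.0, -0.3, 15.9]
width: 0.0
gripper_force: 7.9
```

The bar has bottomed too, so I'll withdraw straight up.

Call:
{"fn": "carry_out", "kwargs": {
  "deltas": [0, 0, 0, 0, 0, -0.01, 1, 0, 0, 0, 0, 0, -0.03, 1, 0, 0, 0, 0, 0, -0.04, 1, 0, 0, 0, 0, 0, -0.04, 1, 0, 0, 0, 0, 0, -0.04, 1, 0, 0, 0, 0, 0, -0.03, 1, 0, 0, 0, 0, 0, 0, 1, 0, 0, 0, 0, 0, 0, 1, 0, 0, 0, 0, 0, 0, 1]
}}

```text
clock: 9.5
eef_pos: [456.1, 39.2, 244.3]
tool_rot: [3.142, -0.003, -2.976]
force: [-0.3, -0.4, 0.6]
width: -0.1
gripper_force: 0.0
```

Run:
```python
from cell import ctrl
import cv2
cv2.imwrite("pics/f.png",cv2.resize(ctrl.get_image("scene")[130:240,220:360,::-1],None,fx=4,fy=4,interpolation=2))
s=ctrl.read_state();print(s["eef_pos"],s["force"],s["clock"])
```

```text
[456.23802055  39.21192125 244.36616495] [ 0.13145247  0.65296897 -1.2064057 ] 9.55
```

View pics/f.png

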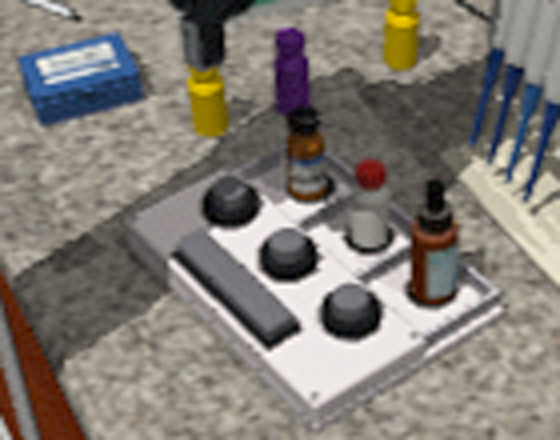

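All three keys and the bar (crop (238,285)) are up, the bottles are standing, and the hand is about 18 cm above. Handing in.

```bash
python3 -c "
from cell import ctrl
print(ctrl.finish_job())"
```

```text
the job is handed in; nothing more can be done
None
```

I pressed the right key (the one in front of the tall dropper bottle) and then the enter bar. Each went right down at about 16 N and came up again; the hand ended about 18 cm clear of the keys, nothing else was touched, and I handed the job in at 9.6 s.

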